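# Build up a one-cavity waveguide filter on its guide pins

### The job

Build the waveguide filter on the lower launch, the flange on the dark foot with the two upright guide pins: lower each part over both pins until it lies flat, first the brass plate with the round hole, then the thick aluminium section, then the copper plate with the narrow slot, and last the blue transition with its connector upward. Let go of everything, and leave the blank dark plate and the torque wrench where they lie.

Things in the scene. Friction and masses are not known exactly. Their poses are not given: they have to be found in the camera images.
- stand: Lower launch, fixed: dark foot 104 (own x) x 84 x 8 mm; on it an aluminium flange 68 (x) x 49 mm, upper face 34 mm above the bench. Two 5 mm steel guide pins at (x, y) = (27, 17.5) and (-27, -17.5) mm stand 43 mm above that face, the last 8 mm tapered to a 2 mm nose. Parts fit either of two ways half a turn apart. Origin: centre of the underside.
- round_iris: Brass iris plate, 7 mm thick, with one round hole of 14 mm in its centre. First part of the stack. About 160 g. 68 (own x) x 49 (own y) mm, an 8 mm through hole in each corner at (+-27, +-17.5) mm; same after a half turn. Lies flat. Origin: centre of the underside, z up.
- cavity: Cavity section: bright aluminium flange block 16 mm thick with a 35 x 16 mm rectangular window straight through. Second part. About 120 g. 68 (own x) x 49 (own y) mm, an 8 mm through hole in each corner at (+-27, +-17.5) mm; same after a half turn. Lies flat. Origin: centre of the underside, z up.
- slot_iris: Copper iris plate, 7 mm thick, with a slot of 32 x 5 mm along its own x in the centre. Third part. About 170 g. 68 (own x) x 49 (own y) mm, an 8 mm through hole in each corner at (+-27, +-17.5) mm; same after a half turn. Lies flat. Origin: centre of the underside, z up.
- transition: Upper transition, last part, 170 g: aluminium flange 8 mm thick; on it a blue tube 38 (x) x 19 (y) mm, its top 38 mm above the underside, to be gripped across the 19 mm; on that a brass connector 16 mm in diameter, top at 53 mm. Flange: 68 (own x) x 49 (own y) mm, an 8 mm through hole in each corner at (+-27, +-17.5) mm; same after a half turn. Lies flat. Origin: centre of the underside, z up.
- short_plate: Blank shorting plate, dark steel, 7 mm thick, without a hole in its centre: not part of this filter, stays where it lies. 68 (own x) x 49 (own y) mm, an 8 mm through hole in each corner at (+-27, +-17.5) mm; same after a half turn. Lies flat. Origin: centre of the underside, z up.
- torque_wrench: Torque wrench with orange handle and steel head, lying on the bench at the right near the front edge, 160 (own y) x 22 x 17 mm: stays where it lies. Origin: centre of its underside.
There are look-alikes about, which are no part of the job. There is more than one size of the transition; the job needs the largest.

How it is judged:
On the way, in this order (a step that is already met when the one before it is completed fails the run):
1. the brass plate with the round hole lies flat on the stand's flange, over both pins (z of round_iris in the frame of stand between 0.0315 and 0.0365 m and horizontal distance between round_iris and stand below 0.005 m and angle between the x axis of round_iris and the x axis of stand, either way round below 0.12 rad and angle between round_iris's own z axis and vertical below 0.06 rad), for 0.2 s.
2. the thick aluminium section lies flat on the brass plate, over both pins (z of cavity in the frame of stand between 0.0385 and 0.0435 m and horizontal distance between cavity and stand below 0.005 m and angle between the x axis of cavity and the x axis of stand, either way round below 0.12 rad and angle between cavity's own z axis and vertical below 0.06 rad), for 0.2 s.
3. the copper plate with the slot lies flat on the aluminium section, over both pins (z of slot_iris in the frame of stand between 0.0545 and 0.0595 m and horizontal distance between slot_iris and stand below 0.005 m and angle between the x axis of slot_iris and the x axis of stand, either way round below 0.12 rad and angle between slot_iris's own z axis and vertical below 0.06 rad), for 0.2 s.
4. the blue transition stands flat on the copper plate, over both pins (z of transition in the frame of stand between 0.0615 and 0.0665 m and horizontal distance between transition and stand below 0.005 m and angle between the x axis of transition and the x axis of stand, either way round below 0.12 rad and angle between transition's own z axis and vertical below 0.06 rad), for 0.2 s.
At the end, for the whole second after the job is handed in: On the stand, upward: brass, aluminium, copper plate, blue transition, over both pins; undersides within 2.5 mm of 34, 41, 57 and 64 mm above the stand's underside, centred within 5 mm, long sides within 0.12 rad of the stand's, level within 0.06 rad; all released and at rest (all of step 1 and all of step 2 and all of step 3 and all of step 4 and linear speed of each of round_iris, cavity, slot_iris, transition below 0.01 m/s); the robot touches nothing.
It fails at once if the blank shorting plate is moved by more than 15 mm (distance of short_plate from where it was at the start of the episode above 0.015 m).
It fails at once if the torque wrench is moved by more than 15 mm (distance of torque_wrench from where it was at the start of the episode above 0.015 m).
It also fails if it takes over 112 s, if anything falls off the work surface, if the arm or the gripper's body presses on something with over 40 N, if the wrist force passes 120 N, or if a joint passes its speed limit or range.

### The arm

A 7-joint arm with a two-finger parallel gripper is mounted at the origin on a cart in front of the work surface, level with it; the furniture and walls round the work are solid. World frame = base frame: x ahead of the robot, y to its left, z up, the work surface at z = 0. Lengths are in m, angles in rad, forces in N, time in s.
With the tool pointing down it reaches from about 0.4 to 0.85 m from the base axis. Payload 4.5 kg.
Tool frame: the origin (TCP) lies where the fingers leave the gripper's body, on its centre line; the fingertips stand 64 mm ahead of it and the grasp point (between the pads) lies 45 mm ahead of it; z points along the fingers, y is the line along which they close (so a half turn about z gives the same grasp; the last joint's range is limited). The gripper opens to 88 mm and grips with 3 to 60 N. Pads are 18 mm wide; open, the fingers measure 123 mm over their backs; the gripper's body (75 mm by 187 mm) begins 45 mm behind the grasp point.
Start: joints at [1.138, 0.689, -0.195, 1.565, 0.157, 0.902, -0.215], TCP at [0.281, -0.558, 0.303] pointing down, gripper open.
Joint ranges: [-3.01, 3.01], [-0.46, 2.08], [-1.47, 1.51], [0.13, 2.56], [-1, 4.14], [0.04, 2.09], [-2.66, 2.66]. Speed limits (rad/s): [2.57, 2.57, 3.14, 3.14, 3.14, 3.14, 3.14].

### API

Orientations are given as a unit quaternion [x, y, z, w].
In Python, from plant import r gives the robot as it stands.
- The arm moves only by the tool play_rows, never from a script. Its arguments are lists of equal length, an entry for each row: "translation": the shift along the tool's x, y, z in m, a list of three; "delta_rot": the turn, a rotation vector about the tool's x, y, z in degrees, a list of three; "grip": the opening, from -1 (shut) to 1 (fully open). In form: {"translation": [[x, y, z], ...], "delta_rot": [[rx, ry, rz], ...], "grip": [grip, ...]}. A call has 1 to 20 rows; each row shifts and turns the commanded pose from where the row before left it, along the tool's axes as they then stand; what a row does not reach is not made up. A row lasts 1/8 s, in which the tool goes at most 62.5 mm and 10.7 degrees, less where a joint would pass 70% of its speed; a pose out of reach is approached as far as the arm can. A call with a gripper value outside its range is refused whole. The fingers move at their own pace and stop on an object; "squeeze" is the grip in N (left out, the last holds). Time passes only in rows, so rows that do not move let the fingers close. It gives the time, the measured TCP pose, the force, the opening and the grip force at its end, in the units of the state.
- r.get_state(): the state, without advancing time (a new reading comes with each control period).
- r.snapshot(name): name is "scene" or "top" or "wrist"; returns the picture (480x640x3 uint8, blue, green, red); there is no depth.
- r.get_calibration(name): a dict with "intrinsics" (3x3 intrinsics, pixels), "eye" and "rotation" of the camera in the world. Camera axes: x right, y up, looking along -z (the intrinsics and any distortion apply to the point x, -y, -z); pixel columns grow to the right and rows downward; lengths in m; the calibration is good to about 2 mm. A picture is of the moment at which its call begins: read the wrist's pose just before it. get_calibration takes no time and is no camera call; for the wrist camera it gives the pose at the moment of the call.
- r.finish_job(): hands the job in; it is judged then, once.
Trained networks look in the newest picture that a camera, given by its name, has taken for a name from the list of things; names that differ only in an ending like _2 or _b are one class to them, and where a whole thing is asked for, a point or a joint stands for the part that bears it (a point fixed in the world has none). Each returns a list of dicts, best first, with "confidence" (0 to 1); they miss things now and then, are a little off and sometimes report something else, mostly with a low value. They report only what shows in the picture. A call takes as long as a camera call. They do not tell look-alikes from the thing itself.
- r.look_for(camera, target): "point" ([x, y, z] in m, in world coordinates, good to about 4 mm: the middle of the surface that is visible of it).
- r.silhouettes(camera, target): "pixels" (480x640 bool, what is visible of it).
The state is a dict: "clock": time; "q": joint angles; "qd": joint speeds; "joint_torque": joint torques, N m; "tool_pos": TCP position; "eef_rot": TCP orientation; "contact_force": force on the tool from outside, world axes, zero at the start; "moment": the same for the moment, N m; "opening": opening from 0.0 (shut) to 1.0 (fully open); "finger_force": force on a finger pad.
Only numpy, scipy, OpenCV 4.12 (cv2) and the standard library are available. Lean on these libraries where they do the work, as an engineer would, in place of code of your own. Each camera call takes 0.05 s, during which the arm holds its last target. There are 200 camera calls.

## Working session

There is one attempt and no reset: what is moved stays moved. The work goes in short steps, Python scripts to look and compute and a tool call to move; the robot and the scene stay as the last step left them, time stands still between calls to the robot, and variables do not carry over. Pictures are saved under pics/ and viewed, at most 14 in all, crops included, and the job is handed in when it is done.

Besides the shell and the picture viewer there is one more tool, called after "Request:" as name(argument=value, ...) on one line, values as JSON. play_rows: Moves the arm, as the interface text tells. Its arguments: {"type":"object","properties":{"translation":{"type":"array","items":{"type":"array","items":{"type":"number"}}},"delta_rot":{"type":"array","items":{"type":"array","items":{"type":"number"}}},"grip":{"type":"array","items":{"type":"number"}},"squeeze":{"type":"number"}},"required":["translation","delta_rot","grip"]}

```bash
ls; mkdir -p pics; python3 - <<'E'
from plant import r
import cv2,numpy as np
s=r.get_state();print(s['clock'],s['tool_pos'],s['eef_rot'],s['opening'])
for c in('top','scene'):
    cv2.imwrite(f'pics/{c}0.png',r.snapshot(c))
    k=r.get_calibration(c);print(c,k)
    for t in('stand','round_iris','cavity','slot_iris','transition','short_plate','torque_wrench'):
        for d in r.look_for(c,t):print(c,t,np.round(d['point'],3),round(d['confidence'],2))
print(r.get_state()['clock'])
E
```

```text
pics
0.0 [ 0.28098041 -0.55768761  0.30190794] [ 9.72877920e-01  2.31317271e-01 -2.83862576e-04 -8.89733648e-04] 0.9967721826293331
top {'intrinsics': array([[490.35792139,   0.        , 310.68264391],
       [  0.        , 490.35792139, 249.67698428],
       [  0.        ,   0.        ,   1.        ]]), 'eye': array([ 0.40170915, -0.03381529,  0.99618067]), 'rotation': array([-0.0403112 ,  0.052886  ,  0.70849276, -0.70257817])}
top stand [0.625 0.286 0.012] 0.89
top round_iris [0.445 0.031 0.007] 0.77
top cavity [0.618 0.06  0.018] 0.88
top slot_iris [0.456 0.277 0.008] 0.68
top transition [ 0.632 -0.185  0.006] 0.89
top transition [ 0.552 -0.257  0.006] 0.78
top transition [ 0.651 -0.091  0.004] 0.66
top short_plate [ 0.449 -0.216  0.008] 0.79
top torque_wrench [ 0.398 -0.352  0.017] 0.64
scene {'intrinsics': array([[503.37652189,   0.        , 316.14843092],
       [  0.        , 503.37652189, 238.92239042],
       [  0.        ,   0.        ,   1.        ]]), 'eye': array([-0.42772792, -0.71445967,  0.57896314]), 'rotation': array([ 0.48061173, -0.23882374, -0.39196155,  0.74722268])}
scene stand [0.61  0.278 0.008] 0.73
scene round_iris [0.449 0.03  0.009] 0.85
scene cavity [0.617 0.047 0.013] 0.87
scene slot_iris [0.451 0.275 0.011] 0.79
scene transition [ 0.622 -0.193  0.014] 0.88
scene transition [ 0.546 -0.266  0.007] 0.58
scene transition [ 0.647 -0.095  0.003] 0.47
scene short_plate [ 0.444 -0.215  0.009] 0.62
scene torque_wrench [ 0.391 -0.351  0.009] 0.76
0.8
```

View pics/top0.png

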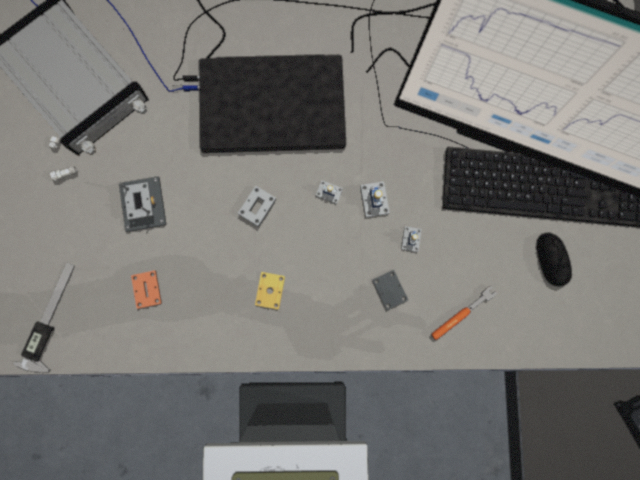

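View pics/scene0.png

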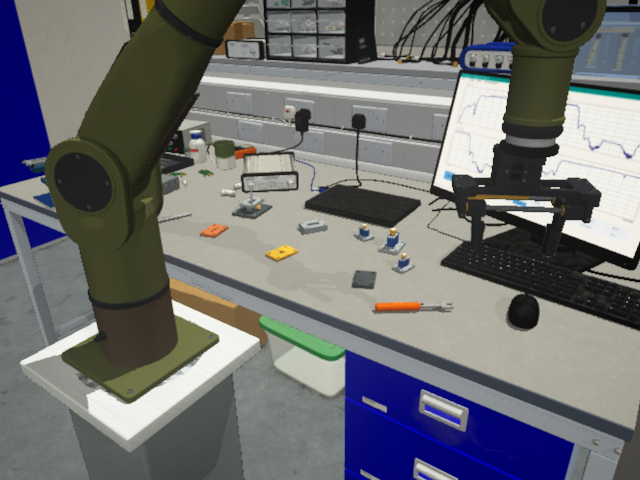

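The top picture shows the stand at about (142,203), cavity (257,206), copper plate (146,289), brass plate (269,290) and dark plate (390,290). Of the three transitions, the largest is at (374,199), with smaller look-alikes at (328,192) and (411,239).

```bash
cat > h.py <<'E'
from plant import r
import cv2,numpy as np
from scipy.spatial.transform import Rotation as R
def ray(c,uv,z,k=None):
    k=k or r.get_calibration(c);K=k['intrinsics'];Rm=R.from_quat(k['rotation']).as_matrix()
    uv=np.atleast_2d(np.float64(uv))
    d=np.c_[(uv[:,0]-K[0,2])/K[0,0],-(uv[:,1]-K[1,2])/K[1,1],-np.ones(len(uv))]@Rm.T
    return k['eye']+d*((z-k['eye'][2])/d[:,2])[:,None]
def proj(P,k):
    Rm=R.from_quat(k['rotation']).as_matrix();p=(np.atleast_2d(P)-k['eye'])@Rm
    K=k['intrinsics'];return np.c_[K[0,0]*p[:,0]/-p[:,2]+K[0,2],-K[1,1]*p[:,1]/-p[:,2]+K[1,2]]
def rect(c,t,z,i=0,k=None):
    m=r.silhouettes(c,t)[i]['pixels'].astype(np.uint8)
    v,u=np.nonzero(m);P=ray(c,np.c_[u,v],z,k)[:,:2]
    (cx,cy),(w,h),a=cv2.minAreaRect(np.float32(P*1000))
    if w<h:a+=90;w,h=h,w
    return np.array([cx,cy])/1000,(w,h),(a+90)%180-90
def yaw(s=None):
    s=s or r.get_state();x=R.from_quat(s['eef_rot']).as_matrix()[:,0];return np.degrees(np.arctan2(x[1],x[0]))
def go(x,y,z,yd,half=True):
    "print tool-frame move to TCP x,y,z and yaw yd (turn first / shift first)"
    s=r.get_state();Rm=R.from_quat(s['eef_rot']).as_matrix();d=np.array([x,y,z])-s['tool_pos']
    dy=yd-yaw(s)
    if half:dy=(dy+90)%180-90
    print('turn about tool z',round(-dy,2),'then shift mm',np.round(1000*d@(Rm@R.from_euler('z',-dy,degrees=True).as_matrix()),1),'| shift without turn',np.round(1000*d@Rm,1),'tilt',np.round(Rm[:,2],4))
E
python3 - <<'E'
from h import *
r.snapshot('top')
for t,z in(('stand',.008),('round_iris',.007),('cavity',.016),('slot_iris',.007),('transition',.008)):
    print(t,rect('top',t,z))
s=r.get_state();k=r.get_calibration('wrist')
Rm=R.from_quat(s['eef_rot'])
print((k['eye']-s['tool_pos'])@Rm.as_matrix(),(Rm.inv()*R.from_quat(k['rotation'])).as_euler('xyz',degrees=True),k['intrinsics'])
p=rect('top','round_iris',.007)
for a in (p[2],p[2]+90): go(*p[0],.25,a)
E
```

```text
stand (array([0.63105493, 0.29219568]), (105.02262115478516, 84.601806640625), 9.776395797729492)
round_iris (array([0.45227039, 0.0317359 ]), (67.71025848388672, 49.58606719970703), -10.761337280273438)
cavity (array([0.62335797, 0.05709071]), (69.46137237548828, 51.17158508300781), -31.859779357910156)
slot_iris (array([0.4567952, 0.2783107]), (69.79995727539062, 52.602142333984375), 10.199493408203125)
transition (array([ 0.63758362, -0.18433266]), (69.66805267333984, 51.23508071899414), 8.428132057189941)
[ 0.07537786  0.00085841 -0.0813525 ] [1.63076602e+02 7.31794768e-02 8.99294903e+01] [[378.30663834   0.         320.20972805]
 [  0.         378.30663834 240.24094525]
 [  0.           0.           1.        ]]
turn about tool z 37.51 then shift mm [  57.8 -611.4   52.7] | shift without turn [ 418.2 -449.8   52.7] tilt [-0.e+00 -1.e-04 -1.e+00]
turn about tool z -52.49 then shift mm [611.4  57.8  52.7] | shift without turn [ 418.2 -449.8   52.7] tilt [-0.e+00 -1.e-04 -1.e+00]
```

Request:
play_rows(translation=[[0,0,0],[0,0,0],[0,0,0],[0,0,0],[0.004,-0.03,0.004],[0.004,-0.045,0.004],[0.004,-0.045,0.004],[0.004,-0.045,0.004],[0.004,-0.045,0.004],[0.004,-0.045,0.004],[0.004,-0.045,0.004],[0.004,-0.045,0.004],[0.004,-0.045,0.004],[0.004,-0.045,0.004],[0.004,-0.045,0.004],[0.004,-0.045,0.004],[0.004,-0.045,0.003],[0.004,-0.045,0.003],[0.002,-0.04,0]], delta_rot=[[0,0,9.4],[0,0,9.4],[0,0,9.4],[0,0,9.4],[0,0,0],[0,0,0],[0,0,0],[0,0,0],[0,0,0],[0,0,0],[0,0,0],[0,0,0],[0,0,0],[0,0,0],[0,0,0],[0,0,0],[0,0,0],[0,0,0],[0,0,0]], grip=[1,1,1,1,1,1,1,1,1,1,1,1,1,1,1,1,1,1,1], squeeze=30)

```text
clock: 3.52
tool_pos: [0.4622, 0.0762, 0.2487]
eef_rot: [0.996, -0.094, 0.0, -0.0]
contact_force: [0.5, -1.3, -0.2]
opening: 0.999
finger_force: 0.0
```

```bash
python3 - <<'E'
from h import *
s=r.get_state();print(s['clock'],s['tool_pos'],yaw(s),s['q'])
k=r.get_calibration('wrist');I=r.snapshot('wrist');cv2.imwrite('pics/w1.png',I)
p=rect('wrist','round_iris',.007,k=k);print(p)
go(*p[0],.25,p[2])
E
```

```text
3.525 [0.46217055 0.07619163 0.24867414] -10.793671025049411 [-0.34505     0.5867965   0.13032594  2.09285657 -0.15983674  0.47034583
 -1.85283787]
(array([0.45190311, 0.02898552]), (67.40410614013672, 49.7089958190918), -10.721115112304688)
turn about tool z 0.35 then shift mm [-1.4 51.8 -1.5] | shift without turn [-1.7 51.8 -1.5] tilt [ 0.0023  0.0032 -1.    ]
```

View pics/w1.png

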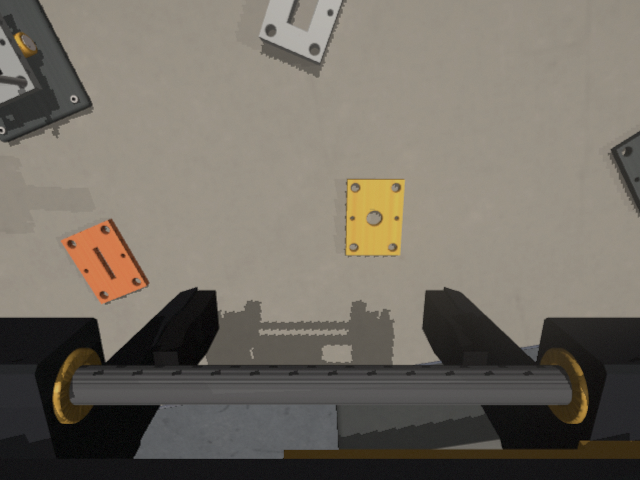

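The wrist picture shows the brass plate, round hole at (375,218), about 52 mm to the tool's +y.

Request:
play_rows(translation=[[0,0.02,0],[-0.001,0.032,0.02],[0,0,0.02],[0,0,0],[0,0,0]], delta_rot=[[0,0,0],[0,0,0],[0,0,0],[0,0,0],[0,0,0]], grip=[1,1,1,1,1])

```text
clock: 4.25
tool_pos: [0.4511, 0.0233, 0.2092]
eef_rot: [0.996, -0.095, 0.0, -0.0]
contact_force: [-0.2, 1.1, 0.1]
opening: 1.004
finger_force: 0.0
```

```bash
cat >> h.py <<'E'
def meas(t,z,zt,i=0,save=None):
    s=r.get_state();k=r.get_calibration('wrist');I=r.snapshot('wrist')
    if save:cv2.imwrite(save,I)
    p=rect('wrist',t,z,i,k=k);print(s['clock'],np.round(s['tool_pos'],4),round(yaw(s),2),'max qd',np.abs(s['qd']).max().round(4))
    print('rect',p);go(*p[0],zt,p[2]);return p
E
python3 - <<'E'
from h import *
meas('round_iris',.007,.066,save='pics/w2.png')
E
```

```text
4.25 [0.4511 0.0233 0.2092] -10.85 max qd 0.0089
rect (array([0.45130072, 0.02911674]), (69.8602066040039, 49.305789947509766), -10.783340454101562)
turn about tool z -0.04 then shift mm [ -1.2  -5.4 143.4] | shift without turn [ -1.2  -5.4 143.4] tilt [ 1.5e-03  2.0e-04 -1.0e+00]
```

Request:
play_rows(translation=[[-0.001,-0.005,0.03],[0,0,0.04],[0,0,0.04],[0,0,0.022],[0,0,0.01],[0,0,0],[0,0,0],[0,0,0],[0,0,0],[0,0,0],[0,0,0],[0,0,0]], delta_rot=[[0,0,0],[0,0,0],[0,0,0],[0,0,0],[0,0,0],[0,0,0],[0,0,0],[0,0,0],[0,0,0],[0,0,0],[0,0,0],[0,0,0]], grip=[1,1,1,1,1,1,0,0,0,0,0,0], squeeze=30)

```text
clock: 5.85
tool_pos: [0.4597, 0.029, 0.0729]
eef_rot: [0.995, -0.095, -0.007, 0.001]
contact_force: [-0.2, -0.1, -0.3]
opening: 0.501
finger_force: 0.0
```

```bash
python3 - <<'E'
from h import *
s=r.get_state();print(s['q'],s['qd'],s['contact_force'])
go(.4501,.0285,.09,-10.78)
E
```

```text
[-0.17844724  0.94031307  0.02642973  2.18078002 -0.56771855  0.04238916
 -1.35546078] [-2.28049084e-05  2.90124632e-04  5.35794461e-04  6.16316722e-04
 -1.07039084e-03 -1.14040853e-03  1.02782023e-03] [-0.219703   -0.14693622 -0.25120705]
turn about tool z -0.08 then shift mm [ -9.6   2.4 -16.9] | shift without turn [ -9.6   2.4 -16.9] tilt [-0.0151 -0.001  -0.9999]
```

Joint 6 is at its limit here because the plate lies close in. I'll lean the tool about 5° about its closing axis, which keeps the pad grip sound, and carry that lean to the stand.

Request:
play_rows(translation=[[0,0,-0.02],[0,0,-0.02],[0,0,0],[0,0,0]], delta_rot=[[0,0,0],[0,-2,0],[0,-3,0],[0,0,0]], grip=[1,1,1,1])

```text
clock: 6.35
tool_pos: [0.4611, 0.029, 0.113]
eef_rot: [0.994, -0.094, -0.05, -0.003]
contact_force: [1.1, -1.2, -0.8]
opening: 0.928
finger_force: 0.0
```

```bash
cat >> h.py <<'E'
def tip(x,y,z,L=.064):
    "shift in tool axes that brings the point L ahead of the TCP to x,y,z without turning"
    s=r.get_state();Rm=R.from_quat(s['eef_rot']).as_matrix()
    t=s['tool_pos']+L*Rm[:,2];print('tip',np.round(t,4),'lean deg x,y axes',np.round(np.degrees(Rm.T[:2,2]),2),'yaw',round(yaw(s),2),'q6',s['q'][5].round(3),'shift mm',np.round(1000*(np.array([x,y,z])-t)@Rm,1),'F',np.round(s['contact_force'],1))
E
python3 - <<'E'
from h import *
tip(.4508,.029,.0025)
E
```

```text
tip [0.4548 0.03   0.0493] lean deg x,y axes [-5.72  0.23] yaw -10.87 q6 0.295 shift mm [ 1.   1.5 47. ] F [ 1.1 -1.2 -0.8]
```

Request:
play_rows(translation=[[0.001,0.001,0.02],[0,0,0.017],[0,0,0.01],[0,0,0],[0,0,0]], delta_rot=[[0,0,0],[0,0,0],[0,0,0],[0,0,0],[0,0,0]], grip=[1,1,1,1,1])

```text
clock: 6.98
tool_pos: [0.4563, 0.0286, 0.0661]
eef_rot: [0.994, -0.095, -0.051, -0.003]
contact_force: [-0.7, 0.5, 0.1]
opening: 1.0
finger_force: 0.0
```

```bash
python3 - <<'E'
from h import *
tip(.4513,.029,.0025)
E
```

```text
tip [0.4499 0.0296 0.0024] lean deg x,y axes [-5.82  0.22] yaw -10.88 q6 0.178 shift mm [ 1.5  0.3 -0.2] F [-0.7  0.5  0.1]
```

Request:
play_rows(translation=[[0.0015,0,0],[0,0,0],[0,0,0],[0,0,0],[0,0,0],[0,0,0],[0,0,0],[0,0,0]], delta_rot=[[0,0,0],[0,0,0],[0,0,0],[0,0,0],[0,0,0],[0,0,0],[0,0,0],[0,0,0]], grip=[0.5,0,0,0,0,0,0,0], squeeze=30)

```text
clock: 7.98
tool_pos: [0.4578, 0.0284, 0.066]
eef_rot: [0.994, -0.095, -0.051, -0.003]
contact_force: [0.4, 0.4, 1.5]
opening: 0.55
finger_force: 30.0
```

Request:
play_rows(translation=[[0,0,-0.01],[0,0,-0.03],[0,0,-0.045],[0,0,-0.045],[0,0,-0.045],[0,0,-0.015],[0.01,-0.02,0],[0.02,-0.04,0],[0.02,-0.045,0],[0.02,-0.045,0],[0.015,-0.045,0],[0.01,-0.026,0],[0,-0.01,0],[0,0,0],[0,0,0],[0,0,0]], delta_rot=[[0,0,0],[0,0,0],[0,0,0],[-0.5,0,-5.1],[-0.5,0,-5.1],[-0.5,0,-5.1],[-0.5,0,-5.1],[0,0,0],[0,0,0],[0,0,0],[0,0,0],[0,0,0],[0,0,0],[0,0,0],[0,0,0],[0,0,0]], grip=[0,0,0,0,0,0,0,0,0,0,0,0,0,0,0,0])

```text
clock: 9.98
tool_pos: [0.5335, 0.2675, 0.2449]
eef_rot: [0.995, 0.083, -0.051, 0.006]
contact_force: [0.3, 0.2, -1.5]
opening: 0.545
finger_force: 30.0
```

```bash
python3 - <<'E'
from h import *
tip(.63,.29,.1)
k=r.get_calibration('wrist');I=r.snapshot('wrist');cv2.imwrite('pics/w3.png',I);np.savez('w3.npz',I=I,**k)
print(rect('wrist','stand',.008,k=k))
E
```

```text
tip [0.5271 0.2662 0.1812] lean deg x,y axes [-5.9   0.16] yaw 9.5 q6 0.875 shift mm [113.2  -6.7  69.9] F [ 0.3  0.2 -1.5]
(array([0.6235072 , 0.28976227]), (87.80171203613281, 83.24073028564453), 9.90793228149414)
```

View pics/w3.png

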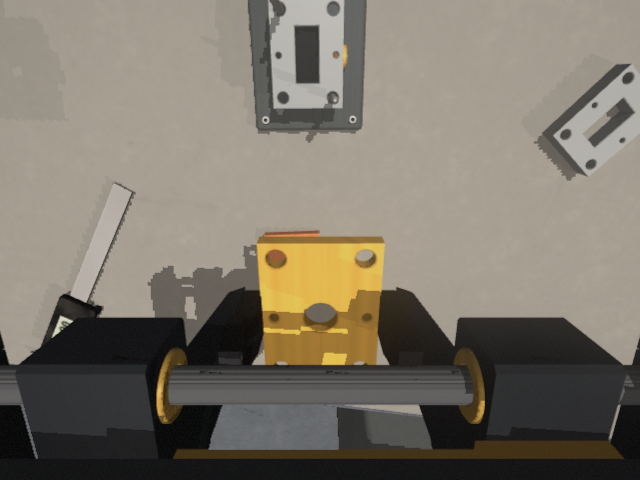

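The picture shows the brass plate held level, its front edge at row 238 and front holes at (275,257) and (365,257). The stand flange is at (307,55), cut off at the top, with one pin at (333,97). I'll back off for a full view.

Request:
play_rows(translation=[[-0.02,0,0],[-0.02,0,0],[0,0,0],[0,0,0],[0,0,0]], delta_rot=[[0,0,0],[0,0,0],[0,0,0],[0,0,0],[0,0,0]], grip=[0,0,0,0,0])

```text
clock: 10.7
tool_pos: [0.4951, 0.2623, 0.2488]
eef_rot: [0.995, 0.084, -0.051, 0.005]
contact_force: [-0.6, -0.2, -1.1]
opening: 0.55
finger_force: 30.0
```

```bash
python3 - <<'E'
from h import *
tip(.63,.29,.1)
s=r.get_state();k=r.get_calibration('wrist');I=r.snapshot('wrist');np.savez('w4.npz',I=I,tp=s['tool_pos'],er=s['eef_rot'],**k)
a=cv2.resize(I[0:180,220:400],None,fx=3.3,fy=3.3,interpolation=cv2.INTER_CUBIC)
cv2.imwrite('pics/w4.png',a)
b=cv2.resize(I[225:375,240:400],None,fx=4,fy=4,interpolation=cv2.INTER_CUBIC)
cv2.imwrite('pics/w4b.png',b)
E
```

```text
tip [0.4887 0.2611 0.1851] lean deg x,y axes [-5.83  0.13] yaw 9.61 q6 0.81 shift mm [152.   -5.1  70. ] F [-0.6 -0.2 -1.1]
```

View pics/w4.png

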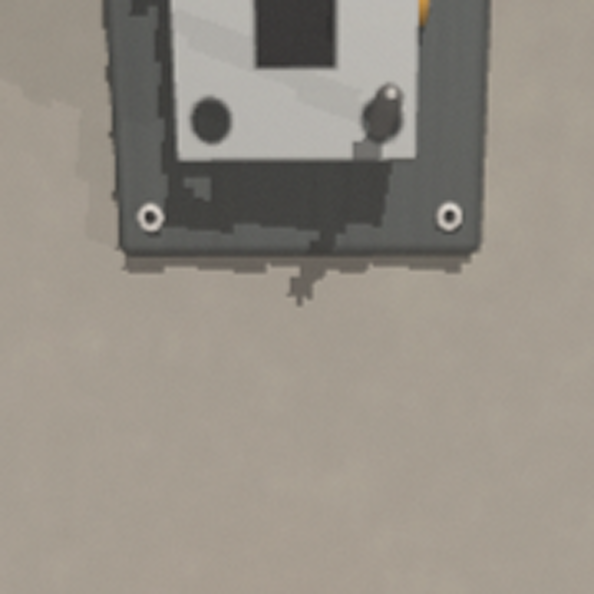

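View pics/w4b.png

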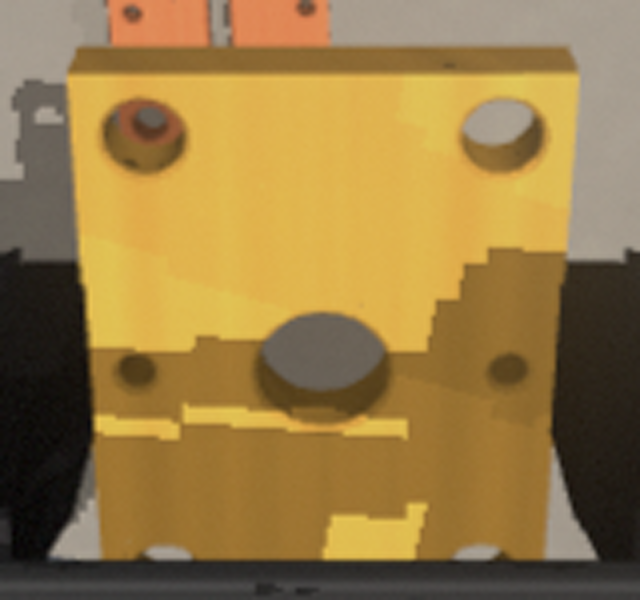

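The crop shows the stand cut off further, since backing up moved it out. It also gives the plate's hole pixels: front holes at (276.3,258.8) and (365.8,258.6), centre at (320.5,316.8). I'll move forward to see the whole stand.

Request:
play_rows(translation=[[0.03,-0.002,0],[0.04,-0.003,0],[0.02,0,0],[0,0,0],[0,0,0],[0,0,0]], delta_rot=[[0,0,0],[0,0,0],[0,0,0],[0,0,0],[0,0,0],[0,0,0]], grip=[0,0,0,0,0,0])

```text
clock: 11.5
tool_pos: [0.5807, 0.2822, 0.2396]
eef_rot: [0.995, 0.084, -0.052, 0.005]
contact_force: [0.2, 0.2, -2.9]
opening: 0.546
finger_force: 30.0
```

```bash
python3 - <<'E'
from h import *
d=np.load('w4.npz');k={n:d[n] for n in('intrinsics','eye','rotation')}
tp=d['tp'];Rm=R.from_quat(d['er']).as_matrix();t=tp+.064*Rm[:,2]
P=ray('',[[276.3,258.8],[365.8,258.6],[320.5,316.8],[274.3,317.8],[366.8,317.3],[257.3,243.3],[384.5,243.3]],t[2]+.0046,k)
print('plate pts rel TCP tool mm',np.round(1000*(P-tp)@Rm,1).tolist())
d=np.diff(P[:2],axis=0)[0];print('hole dist',np.linalg.norm(d),'yaw x axis',np.degrees(np.arctan2(d[1],d[0]))+90)
tip(.63,.29,.1)
s=r.get_state();k=r.get_calibration('wrist');I=r.snapshot('wrist');np.savez('w5.npz',I=I,tp=s['tool_pos'],er=s['eef_rot'],**k)
a=cv2.resize(I[20:200,220:400],None,fx=3.3,fy=3.3,interpolation=cv2.INTER_CUBIC)
cv2.imwrite('pics/w5.png',a)
E
```

```text
plate pts rel TCP tool mm [[26.2, -15.9, 56.7], [26.3, 18.7, 56.7], [-0.3, 1.2, 59.4], [-0.8, -17.9, 59.4], [-0.5, 20.4, 59.5], [32.7, -22.9, 56.0], [32.7, 25.5, 56.1]]
hole dist 0.034653955117042994 yaw x axis 9.744883764583193
tip [0.5742 0.281  0.176 ] lean deg x,y axes [-5.95  0.12] yaw 9.65 q6 0.965 shift mm [64.1  0.3 69.7] F [ 0.2  0.2 -2.9]
```

View pics/w5.png

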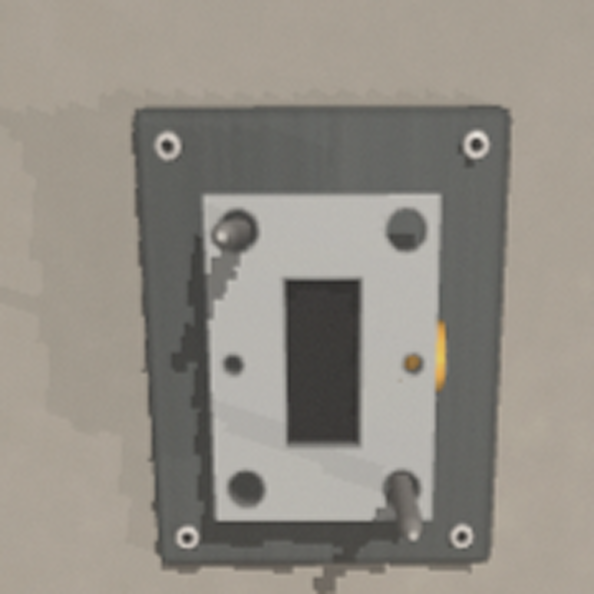

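The crop shows the stand whole. Flange corners (crop px) are (203,195), (442,194), (432,521) and (213,522); pin noses are at (221,234) and (413,536).

```bash
cat >> h.py <<'E'
from scipy.optimize import least_squares
def fitpose(obj,uv,k,p0):
    "pose x,y,yaw(deg), dz of points obj (own frame, z world) from pixels"
    def P(p):
        c,s=np.cos(np.radians(p[2])),np.sin(np.radians(p[2]));o=np.asarray(obj)
        return np.c_[p[0]+c*o[:,0]-s*o[:,1],p[1]+s*o[:,0]+c*o[:,1],o[:,2]]
    f=least_squares(lambda p:(proj(P(p),k)-uv).ravel(),p0,x_scale=[.01,.01,5],loss='soft_l1');return f.x,(proj(P(f.x),k)-uv).round(1)
def load(n):
    d=np.load(n);return d['I'],{m:d[m] for m in('intrinsics','eye','rotation')},d['tp'],R.from_quat(d['er']).as_matrix()
E
python3 - <<'E'
from h import *
I,k,tp,Rm=load('w5.npz')
uv=np.array([[203,195],[442,194],[432,521],[213,522],[406,230],[246,489],[221,234],[413,536]])/3.3+[220,20]
h,q=.034,.077
obj=[[34,24.5],[34,-24.5],[-34,-24.5],[-34,24.5],[27,-17.5],[-27,17.5],[27,17.5],[-27,-17.5]]
obj=np.c_[np.array(obj)/1000,[h]*6+[q]*2]
for sl in (slice(0,6),slice(0,8),slice(6,8)):
    p,e=fitpose(obj[sl],uv[sl],k,[.63,.29,10]);print(p,e.tolist())
tip(p[0],p[1],.1)
I,k,tp,Rm=load('w4.npz');t=tp+.064*Rm[:,2];z=t[2]+.0046
uv=np.array([[276.3,258.8],[365.8,258.6],[320.5,316.8],[257.3,243.3],[384.5,243.3]])
o=np.c_[np.array([[27,17.5],[27,-17.5],[0,0],[34,24.5],[34,-24.5]])/1000,[z]*5]
p,e=fitpose(o,uv,k,[t[0],t[1],10]);print(p,e.tolist())
print('plate rel tip, tool',1000*(np.r_[p[:2],z-.0046]-t)@Rm)
E
```

```text
[0.63081861 0.29094091 9.79680832] [[-0.1, -0.2], [-0.2, 0.0], [-0.2, -0.2], [0.6, -0.3], [0.2, 0.3], [-0.3, 0.3]]
[0.63092277 0.2910004  9.77376472] [[-0.1, -0.4], [-0.2, -0.1], [-0.3, -0.3], [0.6, -0.5], [0.1, 0.1], [-0.3, 0.2], [0.2, 0.6], [0.0, 0.3]]
[0.63115991 0.29111871 9.76069761] [[0.1, 0.1], [-0.1, -0.1]]
tip [0.5743 0.2811 0.1761] lean deg x,y axes [-5.92  0.11] yaw 9.65 q6 0.965 shift mm [65.3 -0.5 69.7] F [ 0.   0.4 -1.7]
[0.4885891  0.25974711 9.54498403] [[-0.6, 0.3], [0.3, 0.6], [0.2, 1.1], [-0.8, -0.9], [0.9, -0.7]]
plate rel tip, tool [-0.34109736  1.30041466  0.03778294]
```

Request:
play_rows(translation=[[0.03,-0.0008,0.01],[0.0356,-0.001,0.02],[0,0,0.03],[0,0,0.0097],[0,0,0],[0,0,0]], delta_rot=[[0,0,0],[0,0,0],[0,0,0],[0,0,0],[0,0,0],[0,0,0]], grip=[0,0,0,0,0,0])

```text
clock: 12.3
tool_pos: [0.6391, 0.2939, 0.165]
eef_rot: [0.995, 0.084, -0.05, 0.005]
contact_force: [0.4, -0.4, -1.6]
opening: 0.548
finger_force: 30.0
```

```bash
python3 - <<'E'
from h import *
tip(.631,.291,.0365)
s=r.get_state();k=r.get_calibration('wrist');I=r.snapshot('wrist');np.savez('w6.npz',I=I,tp=s['tool_pos'],er=s['eef_rot'],**k)
cv2.imwrite('pics/w6.png',cv2.resize(I[205:375,220:420],None,fx=3.3,fy=3.3,interpolation=cv2.INTER_CUBIC))
E
```

```text
tip [0.6328 0.2927 0.1014] lean deg x,y axes [-5.76  0.09] yaw 9.64 q6 0.96 shift mm [ 4.5  1.3 64.7] F [ 0.4 -0.4 -1.6]
```

View pics/w6.png

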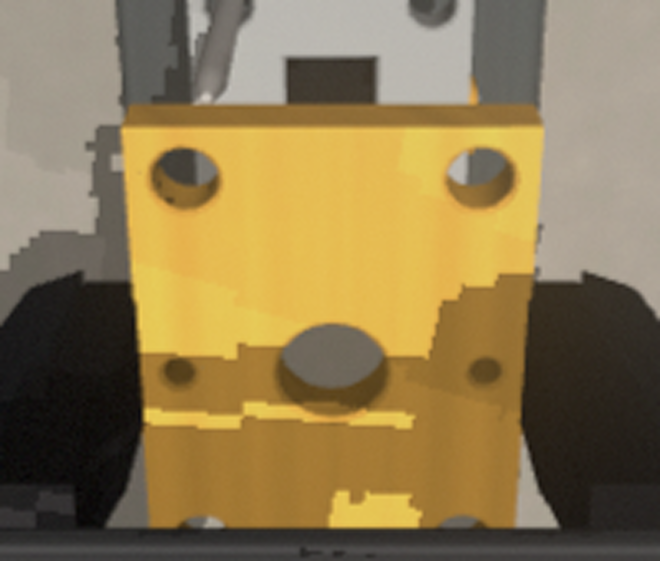

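The crop shows the plate level above the stand, a pin nose just past its front-left edge at (205,98), as expected at this height. The tip is 1.7 mm too far forward, so I correct that and come down to pin height.

Request:
play_rows(translation=[[-0.001,0,0.006],[0.0005,0,0.006],[0.0007,0,0.006],[0,0,0],[0,0,0]], delta_rot=[[0,0,-0.1],[0,0,0],[0,0,0],[0,0,0],[0,0,0]], grip=[0,0,0,0,0])

```text
clock: 12.98
tool_pos: [0.6371, 0.2932, 0.1455]
eef_rot: [0.995, 0.085, -0.051, 0.005]
contact_force: [0.1, -0.6, -1.4]
opening: 0.546
finger_force: 30.0
```

```bash
python3 - <<'E'
from h import *
tip(.6311,.2923,.0365)
E
```

```text
tip [0.6306 0.292  0.0818] lean deg x,y axes [-5.88  0.12] yaw 9.73 q6 0.928 shift mm [ 5.2 -0.4 45. ] F [ 0.1 -0.6 -1.4]
```

Request:
play_rows(translation=[[0.001,-0.0003,0.005],[0.0007,0,0.006],[0.0007,0,0.006],[0.0006,0,0.006],[0,0,0],[0,0,0]], delta_rot=[[0,0,0],[0,0,0],[0,0,0],[0,0,0],[0,0,0],[0,0,0]], grip=[0,0,0,0,0,0])

```text
clock: 13.72
tool_pos: [0.6376, 0.2936, 0.1224]
eef_rot: [0.995, 0.085, -0.051, 0.005]
contact_force: [-0.4, -0.2, -1.4]
opening: 0.549
finger_force: 30.0
```

```bash
python3 - <<'E'
from h import *
tip(.6311,.2923,.0365)
print(r.get_state()['moment'])
E
```

```text
tip [0.6312 0.2923 0.0587] lean deg x,y axes [-5.87  0.12] yaw 9.73 q6 0.894 shift mm [ 2.2 -0.  22.1] F [-0.4 -0.2 -1.4]
[ 0.02496784 -0.10452555  0.03760285]
```

Request:
play_rows(translation=[[0.0006,0,0.006],[0.0006,0,0.006],[0.0006,0,0.006],[0.0004,0,0.0035],[0,0,0],[0,0,0]], delta_rot=[[0,0,0],[0,0,0],[0,0,0],[0,0,0],[0,0,0],[0,0,0]], grip=[0,0,0,0,0,0])

```text
clock: 14.48
tool_pos: [0.6376, 0.2936, 0.1008]
eef_rot: [0.995, 0.085, -0.051, 0.005]
contact_force: [0.3, 0.1, -1.6]
opening: 0.548
finger_force: 30.0
```

```bash
python3 - <<'E'
from h import *
tip(.6311,.2923,.0365)
E
```

```text
tip [0.6311 0.2923 0.0371] lean deg x,y axes [-5.88  0.11] yaw 9.73 q6 0.863 shift mm [0.  0.  0.6] F [ 0.3  0.1 -1.6]
```

Request:
play_rows(translation=[[0,0,0],[0,0,0],[0,0,0],[-0.001,0,-0.01],[-0.003,0,-0.03],[-0.004,0,-0.04],[-0.003,0,-0.03],[0,0,0],[0,0,0],[0,0,0],[0.01,0.02,0],[0.02,0.04,0],[0.025,0.045,0],[0.025,0.045,0],[0.02,0.04,0],[0.0125,0.0186,0],[0,0,0],[0,0,0],[0,0,0]], delta_rot=[[0,0,0],[0,0,0],[0,0,0],[0,0,0],[0,0,0],[0,2.9,0],[0,2.98,0],[0,0,10.4],[0,0,10.4],[0,0,10.4],[0,0,10.4],[0,0,0],[0,0,0],[0,0,0],[0,0,0],[0,0,0],[0,0,0],[0,0,0],[0,0,0]], grip=[0.5,0.8,0.9,0.9,0.9,0.9,0.9,0.9,0.9,0.9,0.9,0.9,0.9,0.9,0.9,0.9,0.9,0.9,0.9])

```text
clock: 16.85
tool_pos: [0.6259, 0.0597, 0.2114]
eef_rot: [0.962, -0.273, -0.0, 0.0]
contact_force: [-0.1, -0.4, 0.2]
opening: 0.95
finger_force: 0.0
```

```bash
python3 - <<'E'
from h import *
p=meas('cavity',.016,.0665)
tip(*p[0],.0025)
r.snapshot('top');print(rect('top','round_iris',.041),rect('top','cavity',.016))
E
```

```text
16.85 [0.6259 0.0597 0.2114] -31.65 max qd 0.009
rect (array([0.62477051, 0.05533688]), (70.30227661132812, 49.57907485961914), -32.1446418762207)
turn about tool z 0.43 then shift mm [  0.9   3.3 145. ] | shift without turn [  0.8   3.3 145. ] tilt [-3.0e-04 -1.3e-03 -1.0e+00]
tip [0.6258 0.0587 0.1475] lean deg x,y axes [0.03 0.07] yaw -31.72 q6 0.758 shift mm [  0.8   3.2 145. ] F [ 0.  -0.7 -0.8]Traceback (most recent call last):
  File "<stdin>", line 4, in <module>
  File "h.py", line 13, in rect
    m=r.silhouettes(c,t)[i]['pixels'].astype(np.uint8)
      ~~~~~~~~~~~~~~~~~~^^^
IndexError: list index out of range
```

Request:
play_rows(translation=[[-0.0003,0.0025,0.03],[0,0,0.04],[0,0,0.04],[0,0,0.025],[0,0,0.0095],[0,0,0],[0,0,0],[0,0,0],[0,0,0],[0,0,0],[0,0,0],[0,0,0]], delta_rot=[[0,0,0.4],[0,0,0],[0,0,0],[0,0,0],[0,0,0],[0,0,0],[0,0,0],[0,0,0],[0,0,0],[0,0,0],[0,0,0],[0,0,0]], grip=[0.9,0.9,0.9,0.9,0.9,0.9,0.5,0,0,0,0,0], squeeze=30)

```text
clock: 18.55
tool_pos: [0.6246, 0.055, 0.0677]
eef_rot: [0.961, -0.278, 0.001, 0.001]
contact_force: [-0.5, 1.6, 4.6]
opening: 0.554
finger_force: 30.0
```

```bash
python3 - <<'E'
from h import *
s=r.get_state();tip(.6246,.055,.0025);print(s['opening'],s['finger_force'])
# move to viewing pose: tip z .17, 57mm short of the stand along own x, yaw 9.78
c=np.array([.6311,.2923])-.057*np.array([np.cos(.1707),np.sin(.1707)])
go(*c,.24,9.78)
E
```

```text
tip [0.6246 0.0549 0.0037] lean deg x,y axes [0.09 0.06] yaw -32.25 q6 0.499 shift mm [-0.1 -0.1  1.2] F [-0.5  1.6  4.6]
0.5537623409200878 30.002009868621826
turn about tool z -42.03 then shift mm [ -10.2 -232.5 -172.8] | shift without turn [-163.2 -165.9 -172.8] tilt [ 8.0e-04 -1.6e-03 -1.0e+00]
```

Request:
play_rows(translation=[[0,0,-0.01],[0,0,-0.035],[0,0,-0.045],[0,0,-0.045],[0,0,-0.0375],[0,0,0],[0,0,0],[-0.001,-0.025,0],[-0.002,-0.045,0],[-0.002,-0.05,0],[-0.002,-0.05,0],[-0.002,-0.045,0],[-0.001,-0.0175,0],[0,0,0],[0,0,0],[0,0,0]], delta_rot=[[0,0,0],[0,0,0],[0,0,0],[0,0,-10.5],[0,0,-10.5],[0,0,-10.5],[0,0,-10.5],[0,0,0],[0,0,0],[0,0,0],[0,0,0],[0,0,0],[0,0,0],[0,0,0],[0,0,0],[0,0,0]], grip=[0,0,0,0,0,0,0,0,0,0,0,0,0,0,0,0])

```text
clock: 20.55
tool_pos: [0.5759, 0.28, 0.2395]
eef_rot: [0.997, 0.083, 0.0, 0.002]
contact_force: [-0.4, 0.2, -0.8]
opening: 0.548
finger_force: 30.0
```

```bash
python3 - <<'E'
from h import *
tip(.631,.291,.1)
s=r.get_state();k=r.get_calibration('wrist');I=r.snapshot('wrist');np.savez('w7.npz',I=I,tp=s['tool_pos'],er=s['eef_rot'],**k)
a=cv2.resize(I[10:375,200:440],None,fx=1.64,fy=1.64);b=cv2.resize(I[200:375,230:410],None,fx=2.2,fy=2.2,interpolation=cv2.INTER_CUBIC)
o=np.zeros((598,800,3),np.uint8);o[:a.shape[0],:a.shape[1]]=a;o[:b.shape[0],400:400+b.shape[1]]=b;cv2.imwrite('pics/w7.png',o)
E
```

```text
tip [0.5759 0.2797 0.1755] lean deg x,y axes [-0.01  0.2 ] yaw 9.54 q6 0.8 shift mm [56.2 -2.2 75.4] F [-0.4  0.2 -0.8]Traceback (most recent call last):
  File "<stdin>", line 5, in <module>
ValueError: could not broadcast input array from shape (599,394,3) into shape (598,394,3)
```

```bash
python3 - <<'E'
from h import *
I=np.load('w7.npz')['I']
a=cv2.resize(I[10:190,220:420],None,fx=2,fy=2,interpolation=cv2.INTER_CUBIC);b=cv2.resize(I[200:375,230:410],None,fx=2.2,fy=2.2,interpolation=cv2.INTER_CUBIC)
o=np.zeros((400,800,3),np.uint8);o[:a.shape[0],:a.shape[1]]=a;o[:b.shape[0],400:400+b.shape[1]]=b;cv2.imwrite('pics/w7.png',o)
E
```

```text
(no output)
```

View pics/w7.png

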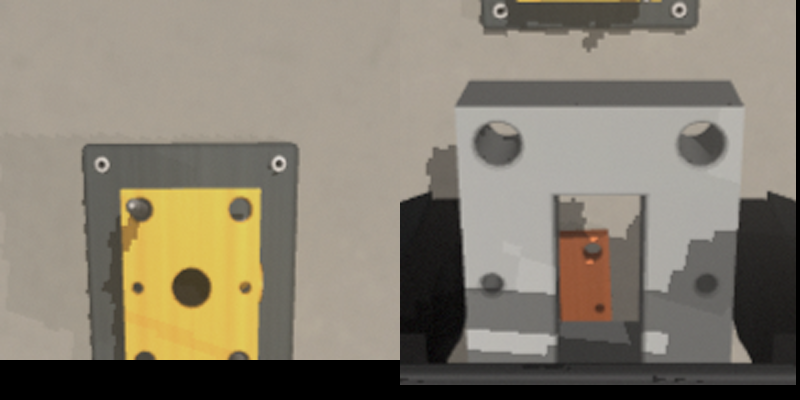

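The left panel shows the brass plate flat on the stand over both pins. The right panel shows the held cavity: front holes at (498,143) and (702,143), front top corners at (457,107) and (744,107).

```bash
cat >> h.py <<'E'
def held(n,uv,o,dz,under):
    "offset of the held plate (underside centre) from the tip in tool axes, mm"
    I,k,tp,Rm=load(n);t=tp+.064*Rm[:,2];z=t[2]+dz
    o=np.c_[np.array(o)/1000,[z]*len(o)];p,e=fitpose(o,uv,k,[t[0],t[1],10]);print('residual',e.tolist())
    y=np.degrees(np.arctan2(Rm[1,0],Rm[0,0]))
    print('held rel tip',np.round(1000*(np.r_[p[:2],t[2]-under]-t)@Rm,2),'yaw rel tool',p[2]-y)
E
python3 - <<'E'
from h import *
uv=(np.array([[498,143],[702,143],[457,107],[744,107],[556,195],[643,195],[492,284],[706,284]])-[400,0])/2.2+[230,200]
held('w7.npz',uv[:6],[[27,17.5],[27,-17.5],[34,24.5],[34,-24.5],[17.5,8],[17.5,-8]],.0123,.0037)
# brass on stand, same picture
I,k,tp,Rm=load('w7.npz')
uv=np.array([[121,188],[261,188],[191,287],[240,208],[138,287],[245,287]])/2+[220,10]
o=np.c_[np.array([[34,24.5],[34,-24.5],[0,0],[27,-17.5]])/1000,[.041]*4]
print(fitpose(o,uv[:4],k,[.63,.29,10]))
E
```

```text
residual [[-0.3, 0.5], [0.3, 0.6], [-1.2, -0.9], [0.8, -0.7], [-0.9, 0.2], [1.3, 0.2]]
held rel tip [-1.76  1.2   3.7 ] yaw rel tool -0.059515504820543796
(array([0.63077632, 0.29077628, 9.67960685]), array([[-0.4, -0.2],
       [-0. , -0.3],
       [ 0.1,  0.2],
       [ 0.3,  0.3]]))
```

Request:
play_rows(translation=[[0.02,-0.001,0],[0.0277,-0.0015,0.01],[0.01,-0.001,0.03],[0,0,0.03],[0,0,0.016],[0,0,0.005],[0,0,0],[0,0,0]], delta_rot=[[0,0,-0.3],[0,0,0],[0,0,0],[0,0,0],[0,0,0],[0,0,0],[0,0,0],[0,0,0]], grip=[0,0,0,0,0,0,0,0])

```text
clock: 21.6
tool_pos: [0.632, 0.296, 0.1496]
eef_rot: [0.996, 0.088, 0.001, 0.001]
contact_force: [0.4, -0.1, -1.1]
opening: 0.55
finger_force: 30.0
```

```bash
python3 - <<'E'
from h import *
tip(.6323,.2924,.0447)
E
```

```text
tip [0.6321 0.2959 0.0856] lean deg x,y axes [0.11 0.09] yaw 10.04 q6 0.759 shift mm [-0.5  3.4 40.9] F [ 0.4 -0.1 -1.1]
```

Request:
play_rows(translation=[[-0.0005,0.0034,0],[0,0,0.001],[0,0,0],[0,0,0]], delta_rot=[[0,0,0.2],[0,0,0],[0,0,0],[0,0,0]], grip=[0,0,0,0])

```text
clock: 22.1
tool_pos: [0.6313, 0.2925, 0.1472]
eef_rot: [0.996, 0.086, -0.0, 0.001]
contact_force: [-0.2, 0.4, -1.5]
opening: 0.553
finger_force: 30.0
```

```bash
python3 - <<'E'
from h import *
tip(.6323,.2924,.0447)
E
```

```text
tip [0.6313 0.2924 0.0832] lean deg x,y axes [-0.02  0.11] yaw 9.85 q6 0.754 shift mm [ 1.   0.1 38.5] F [-0.2  0.4 -1.5]
```

Request:
play_rows(translation=[[0.0009,0,0.004],[0,0,0.006],[0,0,0.006],[0,0,0.006],[0,0,0],[0,0,0]], delta_rot=[[0,0,0],[0,0,0],[0,0,0],[0,0,0],[0,0,0],[0,0,0]], grip=[0,0,0,0,0,0])

```text
clock: 22.85
tool_pos: [0.6324, 0.2925, 0.1253]
eef_rot: [0.996, 0.086, 0.0, 0.001]
contact_force: [0.3, 0.6, -0.2]
opening: 0.55
finger_force: 30.0
```

```bash
python3 - <<'E'
from h import *
tip(.6323,.2924,.0447);print(r.get_state()['moment'])
E
```

```text
tip [0.6324 0.2923 0.0613] lean deg x,y axes [-0.01  0.11] yaw 9.84 q6 0.721 shift mm [-0.1 -0.1 16.6] F [ 0.3  0.6 -0.2]
[ 0.00295362  0.02967554 -0.0109592 ]
```

Request:
play_rows(translation=[[0,0,0.006],[0,0,0.006],[0,0,0.0042],[0,0,0],[0,0,0]], delta_rot=[[0,0,0],[0,0,0],[0,0,0],[0,0,0],[0,0,0]], grip=[0,0,0,0,0])

```text
clock: 23.48
tool_pos: [0.6322, 0.2924, 0.1089]
eef_rot: [0.996, 0.086, -0.0, 0.001]
contact_force: [0.0, 0.3, -2.0]
opening: 0.552
finger_force: 30.0
```

```bash
python3 - <<'E'
from h import *
tip(.6323,.2924,.0447)
E
```

```text
tip [0.6322 0.2922 0.0449] lean deg x,y axes [-0.03  0.12] yaw 9.84 q6 0.696 shift mm [ 0.1 -0.1  0.1] F [ 0.   0.3 -2. ]
```

Request:
play_rows(translation=[[0,0,0],[0,0,0],[0,0,0],[0,0,-0.01],[0,0,-0.03],[0,0,-0.035],[0,0,-0.025],[-0.02,-0.002,0],[-0.035,-0.003,0],[-0.04,-0.004,0],[-0.04,-0.004,0],[-0.03,-0.002,0],[-0.01,0,0],[0,0,0],[0,0,0],[0,0,0]], delta_rot=[[0,0,0],[0,0,0],[0,0,0],[0,0,0],[0,0,0],[0,0,0],[0,0,0],[0,0,0],[0,0,0],[0,0,0],[0,0,0],[0,0,0],[0,0,0],[0,0,0],[0,0,0],[0,0,0]], grip=[0.5,0.8,0.9,0.9,0.9,0.9,0.9,0.9,0.9,0.9,0.9,0.9,0.9,0.9,0.9,0.9])

```text
clock: 25.48
tool_pos: [0.4584, 0.2774, 0.2091]
eef_rot: [0.996, 0.085, 0.001, 0.001]
contact_force: [0.1, -0.1, -0.4]
opening: 0.953
finger_force: 0.0
```

```bash
python3 - <<'E'
from h import *
p=meas('slot_iris',.007,.0665)
tip(*p[0],.0025)
E
```

```text
25.475 [0.4584 0.2774 0.2091] 9.8 max qd 0.0081
rect (array([0.45642239, 0.27739291]), (69.53980255126953, 48.93351364135742), 11.759010314941406)
turn about tool z -1.95 then shift mm [ -1.5  -0.6 142.5] | shift without turn [ -1.5  -0.5 142.5] tilt [ 5.0e-04 -2.1e-03 -1.0e+00]
tip [0.458  0.2773 0.145 ] lean deg x,y axes [0.01 0.12] yaw 9.81 q6 0.524 shift mm [ -1.5  -0.7 142.5] F [-0.5 -1.1 -0.4]
```

Request:
play_rows(translation=[[-0.0024,-0.0018,0.03],[0,0,0.04],[0,0,0.04],[0,0,0.025],[0,0,0.007],[0,0,0],[0,0,0]], delta_rot=[[0,0,-1.9],[0,0,0],[0,0,0],[0,0,0],[0,0,0],[0,0,0],[0,0,0]], grip=[0.9,0.9,0.9,0.9,0.9,0.9,0.9])

```text
clock: 26.45
tool_pos: [0.4552, 0.2789, 0.0681]
eef_rot: [0.995, 0.102, 0.001, 0.001]
contact_force: [0.3, -0.2, 0.6]
opening: 0.948
finger_force: 0.0
```

```bash
python3 - <<'E'
from h import *
tip(.4553,.2787,.0025)
E
```

```text
tip [0.4553 0.2788 0.0041] lean deg x,y axes [0.08 0.09] yaw 11.74 q6 0.215 shift mm [-0.1  0.1  1.6] F [ 0.3 -0.2  0.6]
```

Request:
play_rows(translation=[[0,0,0.0015],[0,0,0],[0,0,0],[0,0,0],[0,0,0],[0,0,0],[0,0,0],[0,0,-0.01],[0,0,-0.035],[0,0,-0.045],[0,0,-0.045],[0,0,-0.0385],[0.02,0.003,0],[0.04,0.005,0],[0.04,0.006,0],[0.02,0.003,0],[0,0,0],[0,0,0],[0,0,0]], delta_rot=[[0,0,0],[0,0,0],[0,0,0],[0,0,0],[0,0,0],[0,0,0],[0,0,0],[0,0,0],[0,0,0],[0,0,0],[0,0,0],[0,0,1.9],[0,0,0],[0,0,0],[0,0,0],[0,0,0],[0,0,0],[0,0,0],[0,0,0]], grip=[0.9,0.5,0,0,0,0,0,0,0,0,0,0,0,0,0,0,0,0,0], squeeze=30)

```text
clock: 28.82
tool_pos: [0.5744, 0.283, 0.2391]
eef_rot: [0.996, 0.086, -0.001, 0.001]
contact_force: [0.0, 0.7, -1.5]
opening: 0.548
finger_force: 30.0
```

```bash
python3 - <<'E'
from h import *
tip(.631,.291,.1)
s=r.get_state();k=r.get_calibration('wrist');I=r.snapshot('wrist');np.savez('w8.npz',I=I,tp=s['tool_pos'],er=s['eef_rot'],**k)
a=cv2.resize(I[10:210,220:420],None,fx=2,fy=2,interpolation=cv2.INTER_CUBIC);b=cv2.resize(I[200:375,230:410],None,fx=2.2,fy=2.2,interpolation=cv2.INTER_CUBIC)
o=np.zeros((400,800,3),np.uint8);o[:a.shape[0],:a.shape[1]]=a;o[:b.shape[0],400:400+b.shape[1]]=b;cv2.imwrite('pics/w8.png',o)
E
```

```text
tip [0.5743 0.2829 0.1751] lean deg x,y axes [-0.1  0.1] yaw 9.89 q6 0.804 shift mm [57.4  1.6 75. ] F [ 0.   0.7 -1.5]
```

View pics/w8.png

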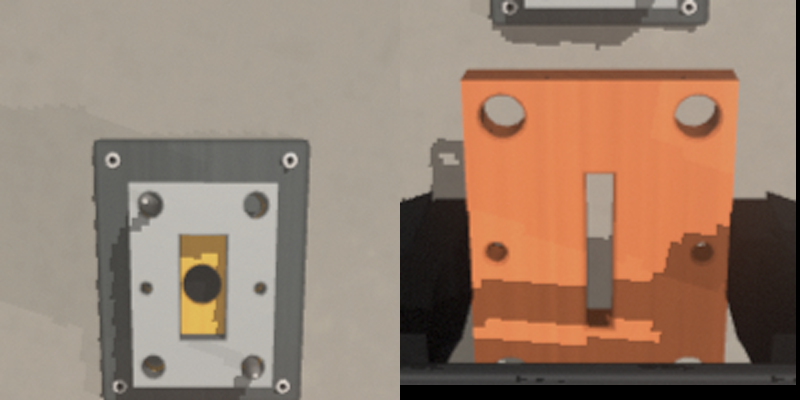

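The left panel shows the cavity flat on the brass plate over both pins. The right panel shows the held copper plate: holes at (502,115) and (697,115), front corners at (462,81) and (738,81), slot end at (599,172).

```bash
python3 - <<'E'
from h import *
uv=(np.array([[502,115.5],[697,115.5],[462,81],[738,81],[599.5,172]])-[400,0])/2.2+[230,200]
held('w8.npz',uv,[[27,17.5],[27,-17.5],[34,24.5],[34,-24.5],[16,0]],.0044,.0026)
I,k,tp,Rm=load('w8.npz')
uv=np.array([[129,183],[279,183],[133,388],[273,386.5],[257,205],[153,366]])/2+[220,10]
o=np.c_[np.array([[34,24.5],[34,-24.5],[-34,24.5],[-34,-24.5],[27,-17.5],[-27,17.5]])/1000,[.057]*6]
print(fitpose(o,uv,k,[.63,.29,10]))
E
```

```text
residual [[-0.1, 0.5], [0.3, 0.5], [-0.6, -1.0], [0.3, -0.9], [0.0, 0.7]]
held rel tip [0.55 1.25 2.6 ] yaw rel tool -0.026419135216578127
(array([0.63030291, 0.29025427, 9.82379615]), array([[-0. , -0.4],
       [-0.1, -0.2],
       [ 0.4, -0.5],
       [-0.3,  0.4],
       [-0.1,  0.1],
       [ 0.2,  0.7]]))
```

Request:
play_rows(translation=[[0.02,0.0002,0],[0.0268,0.0002,0.01],[0.01,0,0.03],[0,0,0.03],[0,0,0.015],[0,0,0.006],[0,0,0],[0,0,0]], delta_rot=[[0,0,0],[0,0,0],[0,0,0],[0,0,0],[0,0,0],[0,0,0],[0,0,0],[0,0,0]], grip=[0,0,0,0,0,0,0,0])

```text
clock: 29.88
tool_pos: [0.6324, 0.292, 0.1493]
eef_rot: [0.996, 0.086, 0.001, 0.001]
contact_force: [-0.3, -0.1, -1.6]
opening: 0.547
finger_force: 30.0
```

```bash
python3 - <<'E'
from h import *
tip(.6302,.292,.0596)
E
```

```text
tip [0.6325 0.292  0.0853] lean deg x,y axes [0.1  0.09] yaw 9.85 q6 0.759 shift mm [-2.3 -0.5 25.7] F [-0.3 -0.1 -1.6]
```

Request:
play_rows(translation=[[-0.0022,-0.0004,0],[0,0,0.003],[0,0,0],[0,0,0]], delta_rot=[[0,0,0],[0,0,0],[0,0,0],[0,0,0]], grip=[0,0,0,0])

```text
clock: 30.38
tool_pos: [0.6296, 0.2918, 0.145]
eef_rot: [0.996, 0.086, -0.0, 0.001]
contact_force: [0.9, 0.1, -1.0]
opening: 0.547
finger_force: 30.0
```

```bash
python3 - <<'E'
from h import *
tip(.6302,.292,.0596)
E
```

```text
tip [0.6296 0.2916 0.081 ] lean deg x,y axes [-0.02  0.12] yaw 9.84 q6 0.749 shift mm [ 0.7 -0.3 21.4] F [ 0.9  0.1 -1. ]
```

Request:
play_rows(translation=[[0.0006,-0.0002,0.002],[0,0,0.005],[0,0,0.005],[0,0,0],[0,0,0]], delta_rot=[[0,0,0],[0,0,0],[0,0,0],[0,0,0],[0,0,0]], grip=[0,0,0,0,0])

```text
clock: 31.0
tool_pos: [0.6302, 0.2921, 0.133]
eef_rot: [0.996, 0.086, -0.0, 0.001]
contact_force: [0.1, -0.0, -2.7]
opening: 0.551
finger_force: 30.0
```

```bash
python3 - <<'E'
from h import *
tip(.6302,.292,.0596);print(r.get_state()['moment'])
E
```

```text
tip [0.6302 0.2919 0.069 ] lean deg x,y axes [-0.02  0.12] yaw 9.84 q6 0.731 shift mm [ 0.1 -0.1  9.4] F [ 0.1 -0.  -2.7]
[-0.04048441  0.01861594 -0.04254094]
```

Request:
play_rows(translation=[[0,0,0.005],[0,0,0.004],[0,0,0],[0,0,0]], delta_rot=[[0,0,0],[0,0,0],[0,0,0],[0,0,0]], grip=[0,0,0,0])

```text
clock: 31.5
tool_pos: [0.6301, 0.2921, 0.124]
eef_rot: [0.996, 0.086, -0.0, 0.001]
contact_force: [-0.5, -0.0, -2.0]
opening: 0.551
finger_force: 30.0
```

Request:
play_rows(translation=[[0,0,0],[0,0,0],[0,0,0],[0,0,-0.01],[0,0,-0.03],[0,0,-0.035],[0,0,-0.025],[-0.003,0.02,0],[-0.007,0.045,0],[-0.008,0.05,0],[-0.008,0.05,0],[-0.008,0.05,0],[-0.008,0.05,0],[-0.008,0.05,0],[-0.008,0.05,0],[-0.008,0.05,0],[-0.006,0.04,0],[-0.002,0.015,0],[0,0,0],[0,0,0]], delta_rot=[[0,0,0],[0,0,0],[0,0,0],[0,0,0],[0,0,0],[0,0,0],[0,0,0],[0,0,0],[0,0,0],[0,0,0],[0,0,0],[0,0,0],[0,0,0],[0,0,0],[0,0,0],[0,0,0],[0,0,0],[0,0,0],[0,0,1.4],[0,0,0]], grip=[0.5,0.8,0.9,0.9,0.9,0.9,0.9,0.9,0.9,0.9,0.9,0.9,0.9,0.9,0.9,0.9,0.9,0.9,0.9,0.9])

```text
clock: 34.0
tool_pos: [0.6377, -0.1806, 0.2245]
eef_rot: [0.997, 0.075, -0.0, -0.0]
contact_force: [0.8, 0.6, -0.3]
opening: 0.949
finger_force: 0.0
```

```bash
python3 - <<'E'
from h import *
tip(.6376,-.1843,.02)
s=r.get_state();k=r.get_calibration('wrist');I=r.snapshot('wrist');np.savez('w9.npz',I=I,tp=s['tool_pos'],er=s['eef_rot'],**k)
cv2.imwrite('pics/w9.png',I)
for i,d in enumerate(r.silhouettes('wrist','transition')):print(i,d['confidence'],d['pixels'].sum(),rect('wrist','transition',.008,i,k))
E
```

```text
tip [ 0.6377 -0.1806  0.1605] lean deg x,y axes [-0.04 -0.02] yaw 8.59 q6 0.807 shift mm [ -0.5   3.7 140.5] F [ 0.8  0.6 -0.3]
0 0.91 2722 (array([ 0.65521643, -0.09459512]), (48.470726013183594, 35.815555572509766), 68.18502807617188)
1 0.77 2019 (array([ 0.55646277, -0.26048016]), (50.657081604003906, 38.687896728515625), -10.014457702636719)
2 0.59 4748 (array([ 0.63850677, -0.18771031]), (69.42135620117188, 48.87002944946289), 8.523561477661133)
```

View pics/w9.png

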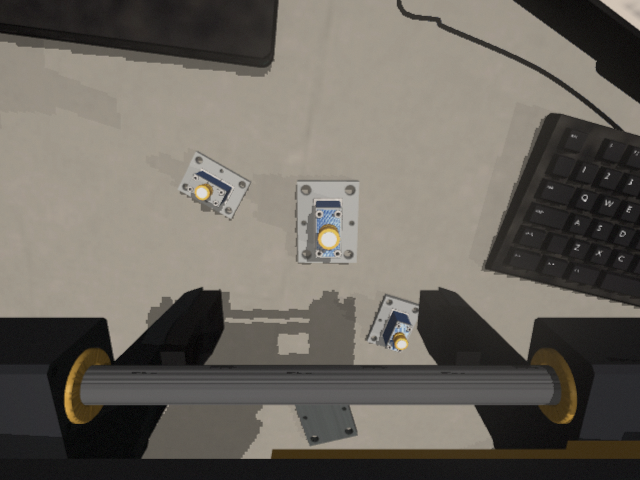

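The wrist picture shows the largest transition at (328,222), connector up, between two smaller look-alikes at (213,187) and (396,325). I'll part-close the fingers to stay clear of them and descend.

Request:
play_rows(translation=[[-0.0008,0.006,0],[0,0,0.02],[0,0,0.035],[0,0,0.04],[0,0,0.035],[0,0,0.014],[0,0,0],[0,0,0]], delta_rot=[[0,0,0.1],[0,0,0],[0,0,0],[0,0,0],[0,0,0],[0,0,0],[0,0,0],[0,0,0]], grip=[-0.1,-0.1,-0.1,-0.1,-0.1,-0.1,-0.1,-0.1])

```text
clock: 35.25
tool_pos: [0.6386, -0.1904, 0.0826]
eef_rot: [0.997, 0.073, 0.001, 0.002]
contact_force: [0.0, 0.2, -0.4]
opening: 0.452
finger_force: 0.0
```

```bash
python3 - <<'E'
from h import *
tip(.6376,-.1866,.013);print(r.get_state()['opening'])
E
```

```text
tip [ 0.6388 -0.1906  0.0186] lean deg x,y axes [0.12 0.19] yaw 8.33 q6 0.563 shift mm [-0.6 -4.1  5.5] F [ 0.   0.2 -0.4]
0.45169790603972904
```

Request:
play_rows(translation=[[-0.0005,-0.004,0.002],[0,0,0.003],[0,0,0],[0,0,0],[0,0,0],[0,0,0],[0,0,0],[0,0,0]], delta_rot=[[0,0,-0.15],[0,0,0],[0,0,0],[0,0,0],[0,0,0],[0,0,0],[0,0,0],[0,0,0]], grip=[-0.1,-0.1,-0.1,-0.7,-0.7,-0.7,-0.7,-0.7], squeeze=30)

```text
clock: 36.25
tool_pos: [0.6366, -0.1861, 0.076]
eef_rot: [0.997, 0.074, -0.0, 0.001]
contact_force: [0.3, -0.6, 0.8]
opening: 0.216
finger_force: 30.0
```

```bash
python3 - <<'E'
from h import *
tip(.6376,-.1866,.013);print(r.get_state()['opening'])
E
```

```text
tip [ 0.6366 -0.1863  0.012 ] lean deg x,y axes [-0.01  0.13] yaw 8.49 q6 0.549 shift mm [ 1.   0.5 -1. ] F [ 0.3 -0.6  0.8]
0.2155435045234021
```

Request:
play_rows(translation=[[0,0,-0.01],[0,0,-0.035],[0,0,-0.045],[0,0,-0.045],[0,0,-0.039],[0,-0.0223,0],[0.002,-0.045,0],[0.002,-0.05,0],[0.002,-0.05,0],[0.003,-0.05,0],[0.003,-0.05,0],[0.002,-0.05,0],[0.002,-0.05,0],[0.002,-0.05,0],[0.002,-0.04,0],[0,-0.015,0],[0,0,0],[0,0,0],[0,0,0]], delta_rot=[[0,0,0],[0,0,0],[0,0,0],[0,0,0],[0,0,-1.3],[0,0,0],[0,0,0],[0,0,0],[0,0,0],[0,0,0],[0,0,0],[0,0,0],[0,0,0],[0,0,0],[0,0,0],[0,0,0],[0,0,0],[0,0,0],[0,0,0]], grip=[-0.7,-0.7,-0.7,-0.7,-0.7,-0.7,-0.7,-0.7,-0.7,-0.7,-0.7,-0.7,-0.7,-0.7,-0.7,-0.7,-0.7,-0.7,-0.7])

```text
clock: 38.62
tool_pos: [0.5765, 0.2809, 0.2492]
eef_rot: [0.996, 0.084, -0.0, 0.002]
contact_force: [0.2, -0.3, -1.8]
opening: 0.214
finger_force: 30.0
```

```bash
python3 - <<'E'
from h import *
tip(.631,.291,.1)
s=r.get_state();print(s['opening'],s['finger_force']);k=r.get_calibration('wrist');I=r.snapshot('wrist');np.savez('w10.npz',I=I,tp=s['tool_pos'],er=s['eef_rot'],**k)
a=cv2.resize(I[10:210,220:420],None,fx=2,fy=2,interpolation=cv2.INTER_CUBIC);b=cv2.resize(I[200:375,230:410],None,fx=2.2,fy=2.2,interpolation=cv2.INTER_CUBIC)
o=np.zeros((400,800,3),np.uint8);o[:a.shape[0],:a.shape[1]]=a;o[:b.shape[0],400:400+b.shape[1]]=b;cv2.imwrite('pics/w10.png',o)
E
```

```text
tip [0.5766 0.2807 0.1852] lean deg x,y axes [-0.02  0.18] yaw 9.6 q6 0.824 shift mm [55.4 -1.4 85.2] F [ 0.2 -0.3 -1.8]
0.21407520286262538 29.99835329130292
```

View pics/w10.png

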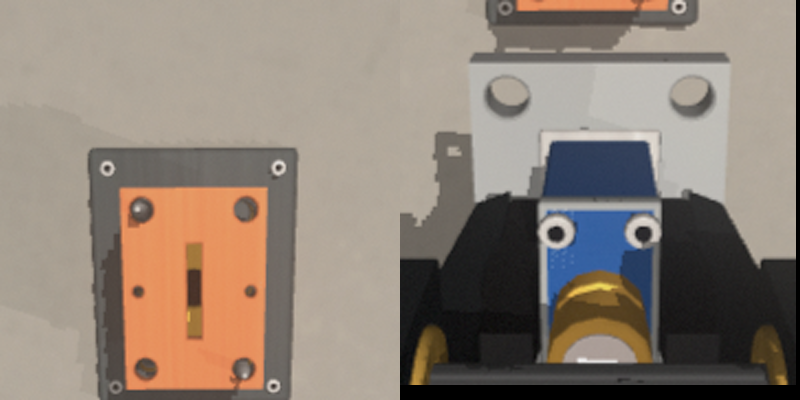

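The left panel shows the copper plate flat on the stack over both pins. The right panel shows the held transition: flange front corners at (470,62) and (729,62), holes at (507,96) and (692,96).

```bash
python3 - <<'E'
from h import *
uv=(np.array([[507,96],[692,96],[470,62],[729,62]])-[400,0])/2.2+[230,200]
held('w10.npz',uv,[[27,17.5],[27,-17.5],[34,24.5],[34,-24.5]],-.004,.012)
I,k,tp,Rm=load('w10.npz')
uv=np.array([[120,188],[268,186.5],[126,391],[265,389],[245,208],[146,369]])/2+[220,10]
o=np.c_[np.array([[34,24.5],[34,-24.5],[-34,24.5],[-34,-24.5],[27,-17.5],[-27,17.5]])/1000,[.064]*6]
print(fitpose(o,uv,k,[.63,.29,10]))
E
```

```text
residual [[-0.2, 0.5], [0.2, 0.5], [-1.1, -0.4], [1.1, -0.4]]
held rel tip [ 1.53  1.25 12.  ] yaw rel tool 0.0033320655201496407
(array([ 0.63100128,  0.29039894, 10.15803297]), array([[-0.2, -0.1],
       [-0.4,  0. ],
       [ 0.6, -0.7],
       [-0.5, -0.3],
       [ 0.5,  0.5],
       [ 0. ,  0.5]]))
```

Request:
play_rows(translation=[[0.02,-0.001,0],[0.0238,-0.001,0.01],[0.01,-0.0005,0.03],[0,0,0.03],[0,0,0.014],[0,0,0.005],[0,0,0],[0,0,0]], delta_rot=[[0,0,-0.1],[0,0,0],[0,0,0],[0,0,0],[0,0,0],[0,0,0],[0,0,0],[0,0,0]], grip=[-0.7,-0.7,-0.7,-0.7,-0.7,-0.7,-0.7,-0.7])

```text
clock: 39.67
tool_pos: [0.6292, 0.2949, 0.1614]
eef_rot: [0.996, 0.086, 0.001, 0.001]
contact_force: [0.3, -0.2, -1.4]
opening: 0.217
finger_force: 30.0
```

```bash
python3 - <<'E'
from h import *
tip(.6292,.2918,.076)
E
```

```text
tip [0.6293 0.2948 0.0974] lean deg x,y axes [0.1  0.09] yaw 9.89 q6 0.774 shift mm [-0.7  2.9 21.4] F [ 0.3 -0.2 -1.4]
```

Request:
play_rows(translation=[[-0.0006,0.0029,0],[0,0,0.004],[0,0,0],[0,0,0]], delta_rot=[[0,0,0],[0,0,0],[0,0,0],[0,0,0]], grip=[-0.7,-0.7,-0.7,-0.7])

```text
clock: 40.17
tool_pos: [0.6284, 0.2918, 0.1559]
eef_rot: [0.996, 0.086, -0.0, 0.001]
contact_force: [-0.6, -0.6, -1.0]
opening: 0.21
finger_force: 30.0
```

```bash
python3 - <<'E'
from h import *
tip(.6292,.2918,.076)
E
```

```text
tip [0.6283 0.2917 0.0919] lean deg x,y axes [-0.03  0.11] yaw 9.9 q6 0.764 shift mm [ 0.9  0.  15.9] F [-0.6 -0.6 -1. ]
```

Underside at 80 mm; correct x and lower onto the pins.

Request:
play_rows(translation=[[0.0009,0,0.001],[0,0,0.004],[0,0,0.004],[0,0,0],[0,0,0]], delta_rot=[[0,0,0],[0,0,0],[0,0,0],[0,0,0],[0,0,0]], grip=[-0.7,-0.7,-0.7,-0.7,-0.7])

```text
clock: 40.8
tool_pos: [0.6293, 0.2919, 0.147]
eef_rot: [0.996, 0.086, -0.0, 0.001]
contact_force: [0.3, 0.7, -1.6]
opening: 0.212
finger_force: 30.0
```

```bash
python3 - <<'E'
from h import *
tip(.6292,.2918,.076);print(r.get_state()['moment'])
E
```

```text
tip [0.6293 0.2917 0.083 ] lean deg x,y axes [-0.02  0.12] yaw 9.89 q6 0.751 shift mm [-0.1 -0.1  7. ] F [ 0.3  0.7 -1.6]
[ 0.04990687  0.06979152 -0.02765617]
```

Request:
play_rows(translation=[[0,0,0.003],[0,0,0.003],[0,0,0.0007],[0,0,0],[0,0,0]], delta_rot=[[0,0,0],[0,0,0],[0,0,0],[0,0,0],[0,0,0]], grip=[-0.7,-0.7,-0.7,-0.7,-0.7])

```text
clock: 41.42
tool_pos: [0.6294, 0.2919, 0.1404]
eef_rot: [0.996, 0.086, 0.0, 0.001]
contact_force: [-0.4, 0.6, -0.9]
opening: 0.214
finger_force: 30.0
```

Request:
play_rows(translation=[[0,0,0],[0,0,0],[0,0,0],[0,0,0],[0,0,-0.01],[0,0,-0.03],[0,0,-0.04],[0,0,-0.03],[-0.03,0,0],[-0.04,0,0],[0,0,0],[0,0,0],[0,0,0]], delta_rot=[[0,0,0],[0,0,0],[0,0,0],[0,0,0],[0,0,0],[0,0,0],[0,0,0],[0,0,0],[0,0,0],[0,0,0],[0,0,0],[0,0,0],[0,0,0]], grip=[-0.3,0,0.2,0.2,0.2,0.2,0.2,0.2,0.2,0.2,0.2,0.2,0.2])

```text
clock: 43.05
tool_pos: [0.5617, 0.2802, 0.2507]
eef_rot: [0.996, 0.086, 0.001, 0.001]
contact_force: [-0.5, -0.4, -0.3]
opening: 0.598
finger_force: 0.0
```

```bash
python3 - <<'E'
from h import *
I=r.snapshot('wrist');S=r.snapshot('scene')
a=cv2.resize(I[10:330,200:440],None,fx=1.6,fy=1.6);b=cv2.resize(S[150:250,200:300],None,fx=4,fy=4,interpolation=cv2.INTER_CUBIC)
o=np.zeros((512,800,3),np.uint8);o[:a.shape[0],:a.shape[1]]=a;o[:400,390:790]=b;cv2.imwrite('pics/fin.png',o)
E
```

```text
(no output)
```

View pics/fin.png

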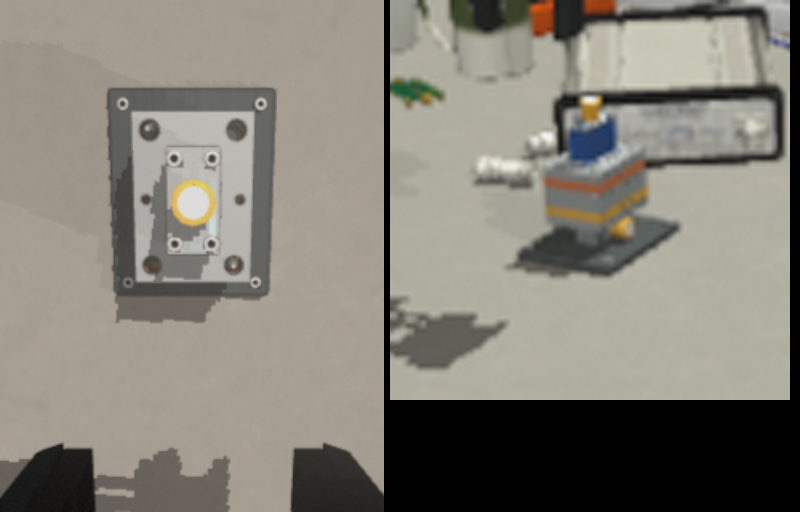

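The final picture shows all four parts flush on the stand, with both pins through the flange holes at (150,129) and (234,265), and the gripper clear of the stack.

```bash
python3 -c "
from plant import r
print(r.finish_job())"
```

```text
the job is handed in; nothing more can be done
None
```

I built the filter on the lower launch in the required order and handed it in at about 43 s; the last pictures show all four parts flat over both pins and released, the arm never went to the dark plate or the torque wrench, and no score was returned.

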